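# Switch on the bear's voice box

## Robot

A 6-joint arm with a two-finger parallel gripper is mounted at the origin on the work surface. World frame = base frame: x ahead of the robot, y to its left, z up, the work surface at z = 0. Lengths are in mm, angles in rad, forces in N, time in s.
With the tool pointing down it reaches from about 400 to 925 mm from the base axis. Payload 12.5 kg.
Tool frame: the origin (TCP) lies at the very end of the fingers, on their centre line; the grasp point (between the pads) lies 19 mm behind it; z points along the fingers, y is the line along which they close (so a half turn about z gives the same grasp; the last joint's range is limited). The gripper opens to 95 mm and grips with 3 to 60 N. Pads are 20 mm wide; open, the fingers measure 119 mm over their backs; the gripper's body (75 mm by 180 mm) begins 59 mm behind the grasp point.
Start: joints at [1.178, 0.491, 1.559, -0, 1.092, -0.106], TCP at [176.785, 599.495, 214.661] pointing down, gripper open.
Joint ranges: [-3.1, 3.1], [-0.84, 2.19], [0.05, 2.79], [-1.13, 4.28], [0.06, 2.93], [-2.69, 2.69]. Speed limits (rad/s): [2.22, 2.22, 2.79, 3.14, 3.14, 3.14].

## Interface

Orientations are given as [roll, pitch, yaw] about the fixed x, y, z axes, in that order (R = Rz(yaw) Ry(pitch) Rx(roll)).
In Python, from cell import env, viewer gives the robot as it stands (env), with the cameras (viewer).
- The arm moves only by the tool steer_hand, called by a JSON object that holds its "method" and its "body", one argument or row to a line. Schema: {"type":"object","properties":{"rows":{"type":"array","items":{"type":"object","properties":{"pos":{"type":"array","items":{"type":"number"},"minItems":3,"maxItems":3},"turn":{"type":"number"},"aperture":{"type":"number"}},"additionalProperties":false,"required":["aperture"]},"minItems":1,"maxItems":5},"only":{"type":"string"},"quiet":{"type":"boolean"},"lines":{"type":"string"}},"required":["rows"],"additionalProperties":false}. rows is a list of rows, 1 to 5 of them, each an object with the fields pos (a list: dx, dy, dz in mm), turn (a turn about the tool's z in rad), aperture (the opening from 0.0 (shut) to 1.0 (fully open)); a field left out counts as zero (the opening has to be given); each row is the pose to reach, as a shift and turn from the pose commanded when the call began, along the tool's axes at that moment; what a row does not reach only later rows make up. A row lasts 1/12 s, in which the tool goes at most 41.7 mm and 0.125 rad, less where a joint would pass 70% of its speed; a pose out of reach is approached as far as the arm can. The fingers move at their own pace and stop on an object; the grip force is fixed at half the most. Time passes only in rows, so rows that do not move let the fingers close. The tool returns the time, the measured TCP pose, the force, the opening and the grip force at its end. only (a regular expression) keeps the lines of the reply that match it, lines (a string "A,B") keeps lines A to B, and quiet returns only ok. Input that does not fit is refused with a message, and nothing moves.
- env.state(): the state, without advancing time (a new reading comes with each control period).
- viewer.read_camera(name): name is "side" or "top"; returns (picture, depth): 384x512x3 uint8, red, green, blue; 384x512 float32, mm along the optical axis (not along the pixel's ray), 0 where there is no reading.
- viewer.camera_info(name): a dict with "vertical_fov" (degrees; the focal length in pixels is half the picture's height over the tangent of half this angle, whatever the lens; pixels are square), "cx", "cy" (the principal point, pixels), "dist_coeffs" ([k1, k2, p1, p2, k3] as OpenCV has them; the pictures are not rectified), "origin" and "attitude" of the camera in the world. Camera axes: x right, y down, z forward; pixel columns grow to the right and rows downward; lengths in mm; the calibration is good to about 2 mm. A picture is of the moment at which its call begins. camera_info takes no time and is no camera call.
- env.job_done(): hands the job in; it is judged then, once.
The state is a dict: "t": time; "joints": joint angles; "qvel": joint speeds; "tau": joint torques, N m; "eef_pos": TCP position; "tcp_rot": TCP orientation; "ft_force": force on the tool from outside, world axes, zero at the start; "moment": the same for the moment, N m; "opening": opening from 0.0 (shut) to 1.0 (fully open); "grip_force": force on a finger pad.
Only numpy, scipy, OpenCV 4.12 (cv2) and the standard library are available. Lean on these libraries where they do the work, as an engineer would, in place of code of your own. Each camera call takes 0.05 s, during which the arm holds its last target. There are 200 camera calls.

## Task

Switch on the round voice box, the one with the speaker holes: push its slide switch by the ridge over its click to the other end of the slot, fully home. Leave the switch of the oblong battery box as it is.

Things in the scene. Friction and masses are not known exactly. Their poses are not given: they have to be found in the camera images.
- voice_box: White round plastic housing, 84 mm across, with a patch of small speaker holes, screwed on a round wooden base (112 mm across, 12 mm thick) fixed to the table. Origin: under its centre, on the table; z up. Its flat top is 38 mm above the table. The switch slot runs along x, its middle at y = -12 mm; the speaker holes are on the +y side. +x points within 52 degrees of straight away from the robot.
- voice_ridge (a point): Middle of the top of the grey ridge on the voice box's slide switch, moving with it; same axes as the box, +x points from off to on. The ridge is 9 mm long (x), 18 mm wide (y), and stands 8 mm above the housing's top. It is in the middle of a flush grey carriage 26 mm long, in a black slot 44 x 21 mm. Loose things within 100 mm of it are under 60 mm tall.
- voice_switch (a joint): Slide of the voice box's switch, m: 0 = off (at the start), 0.014 = on, fully home at the other end of the slot. A spring detent holds it at either end and snaps it over once it is 1 mm past the middle (0.007); pushing it over takes about 4 N.
- battery_switch (a joint): Slide of the same kind of switch on the bystander, m: 0 = off (at the start; it is to stay so), 0.014 = on. The bystander is an oblong white battery box, 100 x 64 mm, top 38 mm above the table, on a fixed wooden base 124 x 84 mm; its centre is at least 0.28 m to the left or right of the voice box's.

How it is judged (in metres and radians):
At the end, for the whole second after the job is handed in: The round voice box's switch is on, within 2.5 mm of its fully home position, and the oblong battery box's switch is still off (within 4 mm) (value of joint voice_switch above 0.0115 m and value of joint battery_switch below 0.004 m); the robot touches nothing.
It fails at once if the battery box's switch is pushed over (value of joint battery_switch above 0.005 m).
It also fails if it takes over 32 s, if anything falls off the work surface, if the arm or the gripper's body presses on something with over 40 N, if the wrist force passes 120 N, or if a joint passes its speed limit or range.

## Working session

There is one attempt and no reset: what is moved stays moved. The work goes in short steps, Python scripts to look and compute and a tool call to move; the robot and the scene stay as the last step left them, time stands still between calls to the robot, and variables do not carry over. Pictures are saved under pics/ and viewed, at most 10 in all, crops included, and the job is handed in when it is done.

```bash
ls; mkdir -p pics; python3 - <<'E'
from cell import env, viewer
import cv2,numpy as np
for n in("top","side"):
    p,d=viewer.read_camera(n); np.savez(f"pics/{n}0.npz",p=p,d=d); cv2.imwrite(f"pics/{n}0.png",p[:,:,::-1]); print(n,viewer.camera_info(n))
s=env.state();print(s)
E
```

```text
cell.py
pics
top {'vertical_fov': 48.428698138378344, 'cx': 255.6036103165508, 'cy': 190.1403900743341, 'dist_coeffs': array([-0.11763181,  0.        ,  0.        ,  0.        ,  0.        ]), 'origin': array([375.80524683, -23.39419877, 850.40133769]), 'attitude': array([-2.89914025,  0.00593534, -1.50750745])}
side {'vertical_fov': 47.10704720431136, 'cx': 257.36282359979134, 'cy': 197.15366411481975, 'dist_coeffs': array([0.02223633, 0.        , 0.        , 0.        , 0.        ]), 'origin': array([231.24765501, 438.43681382, 691.41743205]), 'attitude': array([-2.40994339,  0.00839387, -2.5171524 ])}
{'t': 0.1, 'joints': array([ 1.17841983e+00,  4.91489472e-01,  1.55937249e+00, -1.46828117e-05,
        1.09168782e+00, -1.05574092e-01]), 'qvel': array([-0.00018325, -0.00282831, -0.00330281, -0.00025666, -0.0011564 ,
        0.00064029]), 'tau': array([ 2.62945607e-03, -6.13623691e+01, -2.58606434e+01,  6.93926169e-02,
        4.70393489e-02, -2.72780659e-05]), 'eef_pos': array([176.69179794, 599.29121153, 214.13179248]), 'tcp_rot': array([-3.14063948e+00, -8.79095011e-05,  2.85479698e+00]), 'ft_force': array([-0.67830515, -0.96425549, -0.48213549]), 'moment': array([-0.00586437, -0.03729733, -0.0035543 ]), 'grip_force': 0.0, 'opening': 0.9995179896172908}
```

View pics/top0.png

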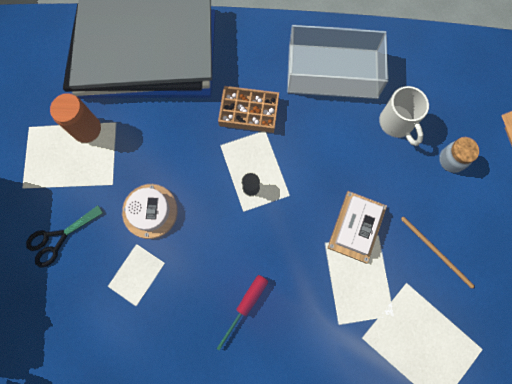

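View pics/side0.png

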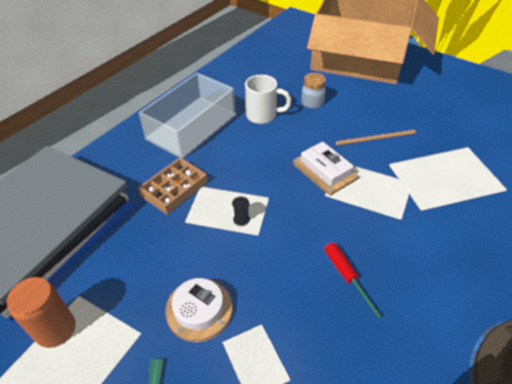

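Top view: the round voice box is at about (150,210), with holes at (134,208) and the slot at (152,208). The oblong battery box is at (360,226). Side view: the voice box is at (200,307) and its slot at (205,293). Next I'll measure the slot and housing.

```bash
cat >h.py <<'E'
import numpy as np,cv2
from scipy.spatial.transform import Rotation as R
from cell import env, viewer
def rays(n,px):
    c=viewer.camera_info(n); f=192/np.tan(np.radians(c["vertical_fov"])/2)
    K=np.array([[f,0,c["cx"]],[0,f,c["cy"]],[0,0,1]])
    u=cv2.undistortPoints(np.array(px,float).reshape(-1,1,2),K,c["dist_coeffs"])[:,0]
    return c["origin"],np.c_[u,np.ones(len(u))]@R.from_euler("xyz",c["attitude"]).as_matrix().T
def plane(n,px,z):
    o,d=rays(n,px); return o+d*((z-o[2])/d[:,2])[:,None]
def tri(a,b):
    (o,d),(p,e)=rays("top",[a]),rays("side",[b]); d,e=d[0],e[0]
    s=np.linalg.lstsq(np.c_[d,-e],p-o,rcond=None)[0]; A,B=o+s[0]*d,p+s[1]*e
    return (A+B)/2,np.linalg.norm(A-B)
def depthpt(n,D,px):
    o,d=rays(n,px); return np.array([o+r*D[int(round(v)),int(round(u))] for r,(u,v) in zip(d,px)])
E
python3 - <<'E'
from h import *
out=[];cen={}
for n,(x0,y0,x1,y1) in {"top":(115,175,185,245),"side":(155,265,245,345)}.items():
    z=np.load(f"pics/{n}0.npz");p=z["p"];d=z["d"]
    c=p[y0:y1,x0:x1]; g=c.max(2); out.append(cv2.resize(c[:,:,::-1],(400,400*(y1-y0)//(x1-x0)),interpolation=cv2.INTER_CUBIC))
    hsv=cv2.cvtColor(c,cv2.COLOR_RGB2HSV)
    m=((hsv[...,1]<50)&(hsv[...,2]>140)).astype(np.uint8)
    cs=max(cv2.findContours(m,0,2)[0],key=cv2.contourArea)
    h=cv2.convexHull(cs); hm=cv2.fillConvexPoly(np.zeros_like(m),h,1)
    dk=((g<100)&(hm>0)).astype(np.uint8)
    print(n,"housing ellipse",[np.round(np.array(v),1)+ (np.array([x0,y0]) if i==0 else 0) for i,v in enumerate(cv2.fitEllipse(h)[:2])])
    for k in cv2.findContours(cv2.morphologyEx(dk,3,np.ones((3,3),np.uint8)),0,2)[0]:
        if cv2.contourArea(k)>25:
            r=cv2.minAreaRect(k);b=cv2.boxPoints(r)+[x0,y0];cen[n]=b.mean(0)
            print("dark",cv2.contourArea(k),b.mean(0),plane(n,b,38).round(1).tolist())
    print("depth pts",depthpt(n,d,[cen[n]]).round(1))
print(tri(cen["top"],cen["side"]))
h=max(o.shape[0] for o in out); cv2.imwrite("pics/crop.png",np.hstack([cv2.copyMakeBorder(o,0,h-o.shape[0],0,0,0) for o in out]))
E
```

```text
top housing ellipse [array([145.6, 207.6]), array([40.7, 44.3])]
dark 66.5 [151.59391022 207.68527603] [[508.3, 203.6, 38.0], [548.3, 205.7, 38.0], [548.1, 186.5, 38.0], [508.2, 184.7, 38.0]]
depth pts [[527.4 194.1  41.8]]
side housing ellipse [array([196.5, 303. ]), array([50.5, 53.5])]
dark 64.0 [195.70588303 290.17647171] [[547.6, 203.6, 38.0], [548.3, 185.6, 38.0], [533.4, 187.3, 38.0], [532.8, 205.1, 38.0]]
depth pts [[539.9 195.9  39.3]]
(array([532.14078749, 196.06363341,  43.95444682]), np.float64(11.015789637526668))
```

View pics/crop.png

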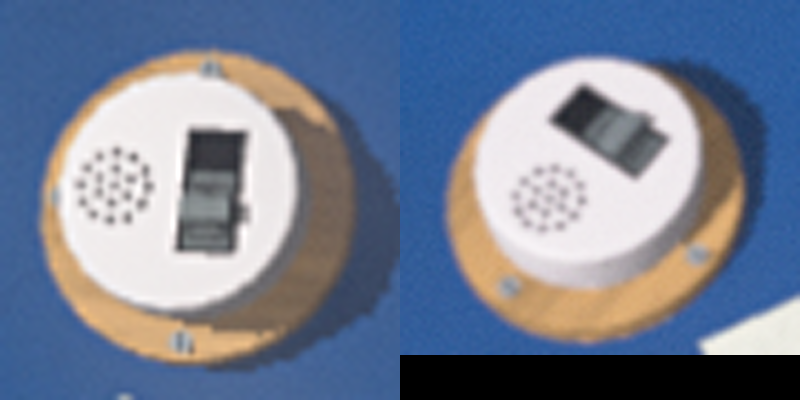

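```bash
python3 - <<'E'
from h import *
t=np.array([(189,130),(247,131),(235,252),(177,250)])*70/400+[115,175]-.4   # away-left, away-right, near-right, near-left
s=np.array([(551-400,118),(583-400,85),(668-400,140),(637-400,179)])*90/400+[155,265]-.4
for a,b in zip(t,s): q,e=tri(a,b);print(q.round(1),round(e,1))
for n,px in(("top",t),("side",s)):
    P=plane(n,px,38); c=P.mean(0); x=(P[0]+P[1]-P[2]-P[3])/2; print(n,c.round(1),np.linalg.norm(x),np.degrees(np.arctan2(x[1],x[0])))
print("housing c",plane("top",[(145.6,207.6)],38),plane("side",[(115+0,0)],38)[0]*0)
holes=plane("top",[np.array((115,186))*70/400+[115,175]],38),plane("side",[np.array((149,200))*.225+[155,265]],38);print(holes)
# ridge top guess edges, in top at z 46
print(env.state()["eef_pos"],R.from_euler("xyz",env.state()["tcp_rot"]).as_matrix().round(3))
E
```

```text
[547.7 204.7  40.6] 0.0
[549.4 185.5  36.5] 0.2
[507.4 184.8  36.8] 0.6
[506.2 204.4  38.2] 0.0
top [527.7 194.9  38. ] 42.14691237679047 1.1827269271610488
side [527.8 194.9  38. ] 42.046521149127294 0.06929667948374868
housing c [[527.53397036 207.03659574  38.        ]] [ 0. -0.  0.]
(array([[526.2774083 , 227.94862272,  38.        ]]), array([[526.02367213, 229.59711514,  38.        ]]))
[176.69179794 599.29121153 214.13179248] [[-0.959  0.283 -0.   ]
 [ 0.283  0.959 -0.001]
 [ 0.    -0.001 -1.   ]]
```

Both views agree. The slot centre is (527.7, 194.9), its height is about 38 mm, and its axis lies about 1° from world +x. That puts the ridge at x ≈ 520.7, y ≈ 195. I'll approach with the fingers shut and push from the near side.

{"method": "steer_hand", "body": {
  "rows": [
    {"pos":[-31,-23,0],"aperture":0},
    {"pos":[-62,-46,0],"aperture":0},
    {"pos":[-93,-69,0],"aperture":0},
    {"pos":[-124,-92,0],"aperture":0},
    {"pos":[-155,-115,0],"aperture":0}
  ]
}}

```text
t: 0.52
eef_pos: [293.5, 443.7, 214.4]
tcp_rot: [-3.141, -0.0, 2.855]
ft_force: [0.6, 0.3, -0.3]
opening: 0.707
grip_force: 0.0
```

{"method": "steer_hand", "body": {
  "rows": [
    {"pos":[-31,-23,0],"aperture":0},
    {"pos":[-62,-46,0],"aperture":0},
    {"pos":[-93,-69,0],"aperture":0},
    {"pos":[-124,-92,0],"aperture":0},
    {"pos":[-155,-115,0],"aperture":0}
  ]
}}

```text
t: 0.93
eef_pos: [409.8, 289.5, 214.6]
tcp_rot: [-3.142, -0.0, 2.855]
ft_force: [-0.2, 0.6, -0.1]
opening: 0.358
grip_force: 0.0
```

{"method": "steer_hand", "body": {
  "rows": [
    {"pos":[-31,-23,15],"turn":-0.1,"aperture":0},
    {"pos":[-62,-46,30],"turn":-0.2,"aperture":0},
    {"pos":[-95,-72,60],"turn":-0.303,"aperture":0},
    {"pos":[-95,-72,64],"turn":-0.303,"aperture":0},
    {"pos":[-95,-72,64],"turn":-0.303,"aperture":0}
  ]
}}

```text
t: 1.35
eef_pos: [479.9, 193.3, 148.4]
tcp_rot: [-3.141, -0.004, -3.13]
ft_force: [-0.7, 0.4, -0.6]
opening: 0.025
grip_force: 0.0
```

{"method": "steer_hand", "body": {
  "rows": [
    {"pos":[-4,1,35],"aperture":0},
    {"pos":[-8,1,70],"aperture":0},
    {"pos":[-8,1,95],"aperture":0},
    {"pos":[-8,1,105],"aperture":0},
    {"pos":[-8,1,105],"aperture":0}
  ]
}}

```text
t: 1.77
eef_pos: [486.5, 197.2, 44.4]
tcp_rot: [-3.141, -0.003, -3.126]
ft_force: [-0.1, -0.0, 0.3]
opening: 0.007
grip_force: 0.0
```

```bash
python3 - <<'E'
from h import *
o=[]
for n,(x0,y0,x1,y1) in {"top":(105,165,195,255),"side":(155,235,245,325)}.items():
    p,d=viewer.read_camera(n); o.append(cv2.resize(p[y0:y1,x0:x1,::-1],(400,400),interpolation=2))
cv2.imwrite("pics/c2.png",np.hstack(o)); print(env.state()["eef_pos"],env.state()["ft_force"])
E
```

```text
[487.92266365 197.24726882  46.78114115] [ 0.46988991 -0.40347531  0.51878252]
```

View pics/c2.png

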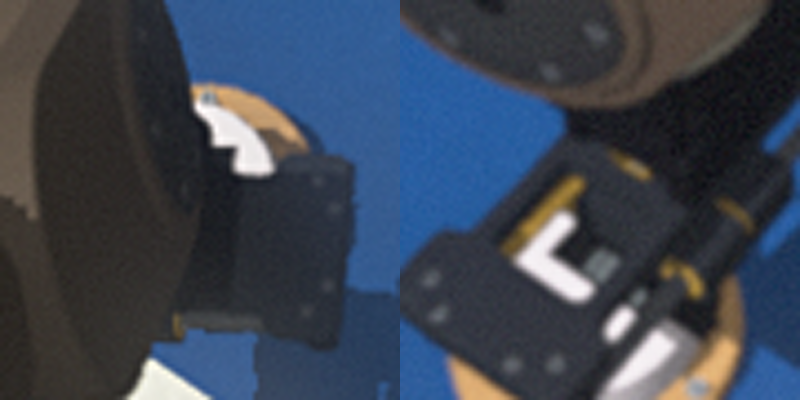

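The view is mostly hidden by the gripper. The side crop shows the slot and grey carriage ahead of the fingers. The pose readings vary, so I'll average a few.

```bash
python3 - <<'E'
from h import *
a=[]
for i in range(10): viewer.read_camera("side"); a.append(env.state()["eef_pos"])
print(np.mean(a,0),np.std(a,0))
E
```

```text
[488.1644364  196.68422363  46.72093702] [0.18213564 0.26829081 0.52201732]
```

{"method": "steer_hand", "body": {
  "rows": [
    {"pos":[0,-1.5,4.5],"aperture":0},
    {"pos":[-5,-1.5,4.5],"aperture":0},
    {"pos":[-10,-1.5,4.5],"aperture":0},
    {"pos":[-14,-1.5,4.5],"aperture":0},
    {"pos":[-14,-1.5,4.5],"aperture":0}
  ]
}}

```text
t: 2.78
eef_pos: [503.0, 195.1, 41.1]
tcp_rot: [3.141, 0.001, -3.126]
ft_force: [-0.7, -1.3, -0.1]
opening: 0.005
grip_force: 0.0
```

{"method": "steer_hand", "body": {
  "rows": [
    {"pos":[-2,0,0],"aperture":0},
    {"pos":[-4,0,0],"aperture":0},
    {"pos":[-6,0,0],"aperture":0},
    {"pos":[-8,0,0],"aperture":0},
    {"pos":[-8,0,0],"aperture":0}
  ]
}}

```text
t: 3.2
eef_pos: [510.0, 195.3, 41.1]
tcp_rot: [3.142, 0.0, -3.125]
ft_force: [-1.4, -0.1, 0.1]
opening: 0.007
grip_force: 0.4
```

{"method": "steer_hand", "body": {
  "rows": [
    {"pos":[-1,0,0],"aperture":0},
    {"pos":[-2,0,0],"aperture":0},
    {"pos":[-3,0,0],"aperture":0},
    {"pos":[-4,0,0],"aperture":0},
    {"pos":[-4,0,0],"aperture":0}
  ]
}}

```text
t: 3.62
eef_pos: [514.3, 195.4, 41.2]
tcp_rot: [3.141, 0.001, -3.125]
ft_force: [0.1, 0.6, 0.2]
opening: 0.004
grip_force: 0.0
```

{"method": "steer_hand", "body": {
  "rows": [
    {"pos":[-1,0,0],"aperture":0},
    {"pos":[-2,0,0],"aperture":0},
    {"pos":[-3,0,0],"aperture":0},
    {"pos":[-4,0,0],"aperture":0},
    {"pos":[-4,0,0],"aperture":0}
  ]
}}

```text
t: 4.03
eef_pos: [518.1, 195.4, 41.1]
tcp_rot: [3.141, 0.0, -3.125]
ft_force: [-0.0, 0.3, 0.8]
opening: 0.009
grip_force: 0.0
```

{"method": "steer_hand", "body": {
  "rows": [
    {"pos":[-0.5,0,0],"aperture":0},
    {"pos":[-1,0,0],"aperture":0},
    {"pos":[-1.5,0,0],"aperture":0},
    {"pos":[-2,0,0],"aperture":0},
    {"pos":[-2,0,0],"aperture":0}
  ]
}}

```text
t: 4.45
eef_pos: [519.5, 195.4, 41.1]
tcp_rot: [-3.142, -0.001, -3.125]
ft_force: [-2.9, 0.4, 1.3]
opening: 0.005
grip_force: 1.1
```

{"method": "steer_hand", "body": {
  "rows": [
    {"pos":[10,0,0],"aperture":0},
    {"pos":[20,0,0],"aperture":0},
    {"pos":[25,0,-40],"aperture":0},
    {"pos":[25,0,-80],"aperture":0},
    {"pos":[25,0,-110],"aperture":0}
  ]
}}

```text
t: 4.87
eef_pos: [493.7, 195.1, 153.3]
tcp_rot: [3.141, 0.0, -3.125]
ft_force: [0.7, 0.5, 0.8]
opening: 0.007
grip_force: 0.0
```

{"method": "steer_hand", "body": {
  "rows": [
    {"pos":[30,25,-10],"aperture":0},
    {"pos":[40,65,-20],"aperture":0},
    {"pos":[50,105,-30],"aperture":0},
    {"pos":[55,145,-30],"aperture":0},
    {"pos":[55,185,-30],"aperture":0}
  ]
}}

```text
t: 5.28
eef_pos: [434.8, 380.8, 182.2]
tcp_rot: [3.141, 0.001, -3.125]
ft_force: [1.5, 0.5, 0.7]
opening: 0.002
grip_force: 0.0
```

```bash
python3 - <<'E'
from h import *
o=[]
for n,(x0,y0,x1,y1) in {"top":(115,175,185,245),"side":(155,265,245,345)}.items():
    p,d=viewer.read_camera(n); o.append(cv2.resize(p[y0:y1,x0:x1,::-1],(400,400),interpolation=2))
cv2.imwrite("pics/c3.png",np.hstack(o)); print(env.state()["eef_pos"],env.state()["ft_force"])
E
```

```text
[435.23460089 383.29399181 181.06526171] [-0.10693223 -0.8380244  -1.66966891]
```

View pics/c3.png

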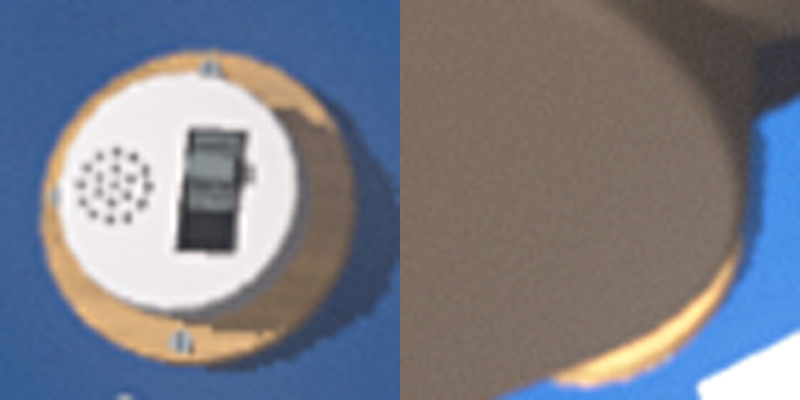

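In the top crop the carriage is now at the far end: the dark gap is on the near side, rows 212–251, and it has moved about 38 px ≈ 14 mm. The switch is home and the arm is clear, so I'm handing the job in.

```bash
python3 -c "
from cell import env, viewer
print(env.job_done())"
```

```text
the job is handed in; nothing more can be done
None
```

I pushed the voice box switch over its click to the on end, where the top camera shows it about 14 mm along and home. The arm stayed away from the battery box, and I handed the job in at about 5.4 s; no verdict was returned.

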